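# Lock the length stop and hold the cleat against it

## Task

At the length stop, first turn the black lock knob clockwise until it clicks over into its locked position, and let it go there. Then pick up the wooden cleat (the block with the raised rib), lay it flat on the aluminium bed and press its end squarely against the middle of the sprung stop plate with a steady push of about 12 N, which brings the plate back to the scribed lines; never drive the plate to the end of its travel, and leave everything else where it is. Finish while still holding the cleat pressed there, as a third hand for the colleague who will screw it down.

Things in the scene. Friction and masses are not known exactly. Their poses are not given: they have to be found in the camera images.
- fixture: fixed length stop: flat aluminium bed 120 (x) x 300 (y) x 15 mm high; origin at centre of its underside. Grey housing 84 (x) x 70 (y) mm centred at y = -115 mm, top 65 mm above the table, carries the knob. The stop plate before it faces +y; the bed is free from y = -20 to +150 mm. Push direction: -y. Black scribed lines on both sides at y = -36 mm show where the plate's face stands at 12 N
- stop_face: upright steel stop plate across the bed, 76 wide (x) x 10 thick, top 41 mm above the bed. Origin on its front face (the face to press), at mid width, at the height of the bed's top; it moves with the plate. Axes parallel to the fixture's: +y points out of the face, towards the free bed
- stop_slide (a joint): how far the stop plate is pushed back along the fixture's -y, in m: 0 at rest (start), 0.032 at the end of its travel. A spring pushes it out: 4 N at 0, plus 0.5 N per mm (8 N at 0.008, 12 N at 0.016, 16 N at 0.024), with about 0.3 N of friction
- lock_knob (a joint): lock knob angle in rad, growing clockwise seen from above: 0 unlocked (start), 1.05 (60 degrees) locked, with a firm end stop at each. It clicks over an over-centre hump midway (0.52 rad): it resists with about 0.35 N m at the start, easing to none at the hump; beyond it snaps to 1.05 and stays, before the hump it springs back to 0
- lock_knob_grip (a point): point on the lock knob's upright axis at the height to grip, 102 mm above the table. Black disc of diameter 44 mm, its top 79 mm above the table, with a bar on it 42 mm long, 14 mm thick, its top 109 mm above the table; the bar lies along this point's x axis (along the fixture's x when unlocked) and turns with the knob
- cleat: the cleat: wooden block 44 (x) x 130 (y) x 30 mm high with a raised wooden rib 24 (x) x 70 (y) x 26 mm high on the middle of its top (56 mm high in all) and a dark screw hole near each end; 0.15 to 0.31 kg. Loose, lying on the table rib up. Origin at centre of its underside. Both ends are alike: either may be pressed
- offcut_a: plain rectangular wooden offcut 45 x 90 x 28 mm, no rib; bystander; origin at centre of underside
- offcut_b: plain rectangular wooden offcut 60 x 75 x 24 mm, no rib; bystander; origin at centre of underside
- screwdriver: screwdriver with black handle, 200 mm long, 26 mm thick, lying; bystander; origin at its middle on the table
- mallet: hammer with wooden handle, 260 mm long, lying; bystander; origin at its middle on the table
- tape: grey tape measure, about 70 x 65 x 34 mm; bystander; origin under its round part
- wax_tin: round aluminium tin, diameter 72 mm, 34 mm tall; bystander; origin at centre of underside
- glue: white glue bottle, diameter 60 mm, 160 mm tall, upright; bystander; origin at centre of underside
- screw_tray: open grey tray of screws, 100 x 100 x 30 mm; bystander; origin at centre of underside
Not all that is in view belongs to the job. What is shaped like the cleat but green or turquoise is not meant.

How it is judged:
On the way, in this order (a step that is already met when the one before it is completed fails the run):
1. the lock knob is past its click, in the locked position, and let go (value of joint lock_knob above 0.9 rad and contact force between the arm and fixture below 0.5 N), for 0.2 s.
2. the cleat lies flat on the bed, square and central, held and pressed against the stop plate with 8 to 16 N (contact force between cleat and stop_face between 8 and 16 N and contact force between the fingers and cleat above 2 N and x of cleat in the frame of stop_face between -0.012 and 0.012 m and z of cleat in the frame of stop_face between -0.004 and 0.004 m and angle between the y axis of cleat and the y axis of fixture, either way round below 0.09 rad and angle between cleat's own z axis and vertical below 0.09 rad and value of joint stop_slide between 0.007 and 0.025 m), for 0.5 s.
At the end, for the whole second after the job is handed in: Knob locked (over 0.9 rad); fingers still hold or push the cleat, flat on the bed (within 4 mm, tilt under 5 degrees), square to the plate (5 degrees), central (12 mm), at rest, pressing it with a steady 8 to 16 N (plate 7 to 25 mm back) (all of step 2 and value of joint lock_knob above 0.9 rad and linear speed of cleat below 0.01 m/s); the arm keeps its last pose, push and grip.
It fails at once if the stop plate is driven to the end of its travel (value of joint stop_slide above 0.031 m).
It fails at once if another thing on the table is displaced by more than 30 mm (distance of any of offcut_a, offcut_b, screwdriver, mallet, tape, wax_tin, glue, screw_tray from where it was at the start of the episode above 0.03 m).
It also fails if it takes over 56 s, if anything falls off the work surface, if the arm or the gripper's body presses on something with over 40 N, if the wrist force passes 120 N, or if a joint passes its speed limit or range.

## Robot

A 7-joint arm with a two-finger parallel gripper is mounted at the origin on the work surface. World frame = base frame: x ahead of the robot, y to its left, z up, the work surface at z = 0. Lengths are in m, angles in rad, forces in N, time in s.
With the tool pointing down it reaches from about 0.35 to 0.9 m from the base axis. Payload 19.9 kg.
Tool frame: the origin (TCP) lies on the mounting face of the last link; the fingertips stand 173 mm ahead of it and the grasp point (between the pads) lies 155 mm ahead of it; z points along the fingers, y is the line along which they close (so a half turn about z gives the same grasp; the last joint's range is limited). The gripper opens to 85 mm and grips with 20 to 120 N. Pads are 22 mm wide; open, the fingers measure 114 mm over their backs; the gripper's body (76 mm by 85 mm) begins 54 mm behind the grasp point. The pads swing forward as they close: fully open they stand 13 mm farther back than shut.
Start: joints at [-1.349, 0.417, -0.01, 1.614, 0.005, 1.111, -0.053], TCP at [0.162, 0.604, 0.405] pointing down, gripper open.
Joint ranges: [-2.81, 2.81], [-0.39, 2.02], [-1.27, 1.25], [0.06, 2.57], [-1.19, 4.33], [0.19, 2], [-2.82, 2.82]. Speed limits (rad/s): [1.89, 1.89, 2.39, 2.39, 3.01, 3.01, 3.01].

## Interface

Orientations are given as [roll, pitch, yaw] about the fixed x, y, z axes, in that order (R = Rz(yaw) Ry(pitch) Rx(roll)).
In Python, from bench import observe, read_camera, close_job gives the robot as it stands.
- The arm moves only by the shell command python3 -m creep 'ROWS' [FORCE]. ROWS is JSON, a list that holds one entry, the list of rows, each a list of 7 numbers: the shift along the tool's x, y, z each as a share of 25 mm, from -1 to 1, then the turn, a rotation vector about the tool's x, y, z each as a share of 0.08 rad, from -1 to 1, then the opening, from -1 (shut) to 1 (fully open). In form: [[[tx, ty, tz, rx, ry, rz, gripper], ...]]. A call has 1 to 8 rows; each row shifts and turns the commanded pose from where the row before left it, along the tool's axes as they then stand; what a row does not reach is not made up. A row lasts 1/12 s, in which the tool goes at most 41.7 mm and 7.16 degrees, less where a joint would pass 70% of its speed; a pose out of reach is approached as far as the arm can. A call with a number of a shift or a turn outside -1 to 1 is refused whole. A call with a gripper value outside its range is refused whole. The fingers move at their own pace and stop on an object; FORCE is the grip in N (left out, the last holds). Time passes only in rows, so rows that do not move let the fingers close. It gives the time, the measured TCP pose, the force, the opening and the grip force at its end, in the units of the state.
- observe(): the state, without advancing time (a new reading comes with each control period).
- read_camera(name): name is "side" or "top" or "wrist"; returns a dict with "color" (420x560x3 uint8, blue, green, red), "intrinsics" (3x3 intrinsics, pixels), "camera_from_world" (4x4, takes a point from world to camera coordinates); the wrist camera has in their place "tool_from_camera" (4x4, takes a point from camera to tool coordinates, whose origin is the TCP and whose axes are the flange's). Camera axes: x right, y down, z forward; pixel columns grow to the right and rows downward; lengths in m; the calibration is good to about 2 mm. A picture is of the moment at which its call begins: read the wrist's pose just before it. There is no depth.
- close_job(): hands the job in; it is judged then, once.
The state is a dict: "t": time; "joints": joint angles; "joint_vel": joint speeds; "effort": joint torques, N m; "tool_pos": TCP position; "orientation": TCP orientation; "ft_force": force on the tool from outside, world axes, zero at the start; "wrist_torque": the same for the moment, N m; "width": opening from 0.0 (shut) to 1.0 (fully open); "grip_force": force on a finger pad.
Only numpy, scipy, OpenCV 4.12 (cv2) and the standard library are available. Lean on these libraries where they do the work, as an engineer would, in place of code of your own. Each camera call takes 0.05 s, during which the arm holds its last target. There are 200 camera calls.

## Working session

There is one attempt and no reset: what is moved stays moved. The work goes in short steps, Python scripts to look and compute and a shell command to move; the robot and the scene stay as the last step left them, time stands still between calls to the robot, and variables do not carry over. Pictures are saved under pics/ and viewed, at most 10 in all, crops included, and the job is handed in when it is done.

```bash
mkdir -p pics; ls; python3 - <<'E'
from bench import *
import cv2
s=observe();print(s)
for n in("top","side"):
    r=read_camera(n);cv2.imwrite(f"pics/{n}0.png",r["color"]);print(n,r["intrinsics"].tolist() if hasattr(r["intrinsics"],'tolist') else r["intrinsics"],r["camera_from_world"])
E
```

```text
pics
{'t': 0.0, 'joints': array([-1.3495053 ,  0.41797212, -0.01028851,  1.61418765,  0.00468517,
        1.11070061, -0.05299561]), 'joint_vel': array([ 0.00136243, -0.00080821, -0.00090769, -0.00039227,  0.00075463,
       -0.00062138, -0.00168704]), 'effort': array([-1.24503611e-03, -8.64469385e+01,  6.77961744e-01, -4.34925199e+01,
        1.89645868e-02,  7.13997448e-03, -1.53100154e-05]), 'tool_pos': array([0.16232479, 0.60340697, 0.40405569]), 'orientation': array([-3.14035166e+00,  8.50984189e-05,  2.87879454e+00]), 'ft_force': array([-0.12445013, -0.16378566,  0.09160655]), 'wrist_torque': array([-0.01466806, -0.02341601,  0.01427935]), 'grip_force': 0.0, 'width': 1.0007505149987632}
top [[525.1217495925646, 0.0, 280.1273247978943], [0.0, 525.1217495925646, 211.59300659602872], [0.0, 0.0, 1.0]] [[-2.20703784e-02 -9.99753087e-01 -2.58144867e-03  1.55100420e-02]
 [-9.93197863e-01  2.22207960e-02 -1.14298909e-01  4.83084201e-01]
 [ 1.14328049e-01  4.12691409e-05 -9.93443051e-01  1.62896168e+00]
 [ 0.00000000e+00  0.00000000e+00  0.00000000e+00  1.00000000e+00]]
side [[389.6475316642712, 0.0, 276.244818659383], [0.0, 389.6475316642712, 202.63451319292432], [0.0, 0.0, 1.0]] [[ 0.9909346  -0.1336344   0.01380082 -0.47439311]
 [-0.08196024 -0.68273841 -0.7260515   0.11145809]
 [ 0.10644781  0.71833843 -0.68750183  1.18721629]
 [ 0.          0.          0.          1.        ]]
```

View pics/top0.png

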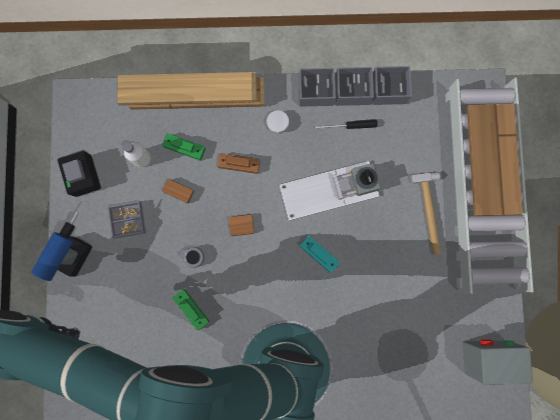

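View pics/side0.png

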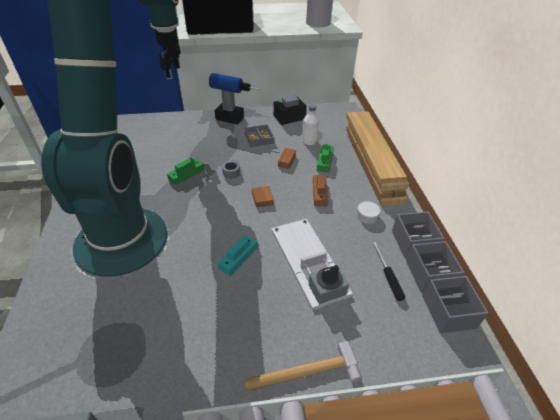

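The top view shows the cleat (brown, ribbed) at about (239,162), and the fixture from (283,200) to (380,180) with its knob at about (366,178). I'll enlarge that area.

```bash
python3 - <<'E'
import cv2,numpy as np
a=cv2.imread("pics/top0.png")
c=cv2.resize(a[145:225,270:390],None,fx=6,fy=6,interpolation=cv2.INTER_CUBIC)
d=cv2.resize(a[140:185,205:275],None,fx=8,fy=8,interpolation=cv2.INTER_CUBIC)
cv2.imwrite("pics/fx.png",c);cv2.imwrite("pics/cl.png",d)
E
```

```text
(no output)
```

View pics/fx.png

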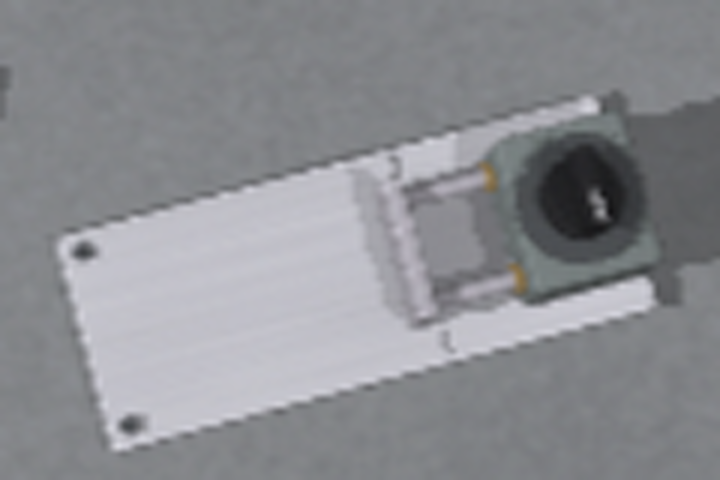

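View pics/cl.png

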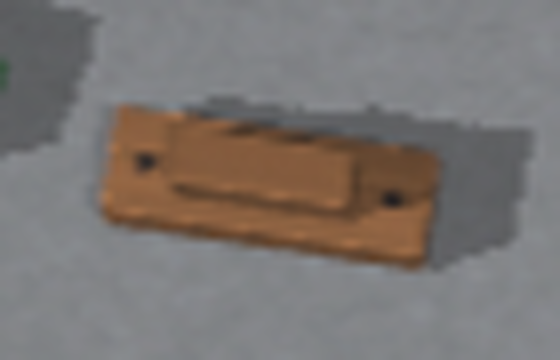

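The fixture crop shows bed corners at (60,238), (113,450), (655,303) and (598,98), with the knob bar at about (585,185). In the cleat crop, the holes are at (146,161) and (392,199), and the rib top spans (175,122)–(350,207).

```bash
cat > h.py <<'E'
from bench import *
import numpy as np
from scipy.spatial.transform import Rotation as Ro
from scipy.optimize import least_squares
K=np.array([[525.12175,0,280.12732],[0,525.12175,211.593],[0,0,1]])
T=np.array([[-2.20703784e-02,-9.99753087e-01,-2.58144867e-03,1.55100420e-02],[-9.93197863e-01,2.22207960e-02,-1.14298909e-01,4.83084201e-01],[1.14328049e-01,4.12691409e-05,-9.93443051e-01,1.62896168e+00]])
def ray(u,v,z,K=K,R=T[:,:3],t=T[:,3]):
    d=R.T@np.linalg.solve(K,[u,v,1]); c=-R.T@t
    return c+d*(z-c[2])/d[2]
def fit(L,P):  # 2D pose: local pts -> world pts
    f=lambda q:(P-((L@np.array([[np.cos(q[2]),np.sin(q[2])],[-np.sin(q[2]),np.cos(q[2])]]))+q[:2])).ravel()
    best=min((least_squares(f,[*P.mean(0),a]) for a in(-2,-.7,.7,2)),key=lambda r:r.cost)
    return best.x,f(best.x)
def togo(p,yaw):
    """rows needed to bring grasp point to p with tool down at yaw; shift in units 25mm, turn in units .08"""
    s=observe();R=Ro.from_euler('xyz',s['orientation']);G=Ro.from_euler('xyz',[np.pi,0,yaw])
    g=s['tool_pos']+R.apply([0,0,.155])
    print('t',s['t'],'grasp',g.round(4),'rpy',s['orientation'].round(4),'F',s['ft_force'].round(1),'w',s['width'].round(3))
    print('shift tool-frame',(R.inv().apply(np.array(p)-g)/.025).round(2),'in goal frame',(G.inv().apply(np.array(p)-G.apply([0,0,.155])-s['tool_pos'])/.025).round(2),'turn',((R.inv()*G).as_rotvec()/.08).round(2))
E
python3 - <<'E'
from h import *
cr=lambda P,x,y,f:[((a+.5)/f-.5+x,(b+.5)/f-.5+y) for a,b in P]
# fixture axes: +y end is left end (away from knob)
px=cr([(60,238),(113,450),(655,303),(598,98)],270,145,6)
P=np.array([ray(u,v,.015)[:2] for u,v in px])
L=np.array([[.06,.15],[-.06,.15],[-.06,-.15],[.06,-.15]])
q,r=fit(L,P);print(q,r.round(4)); 
R2=lambda a:np.array([[np.cos(a),-np.sin(a)],[np.sin(a),np.cos(a)]])
print('knob',q[:2]+R2(q[2])@[0,-.115],'face',q[:2]+R2(q[2])@[0,-.02])
h=np.array([ray(u,v,.03)[:2] for u,v in cr([(146,161),(392,199)],205,140,8)])
rb=np.array([ray(u,v,.056)[:2] for u,v in cr([(175,122),(355,152),(350,207),(172,187)],205,140,8)])
print('holes mid',h.mean(0),'dir',np.arctan2(*(h[0]-h[1])[::-1]),np.linalg.norm(h[0]-h[1]))
print('rib',fit(np.array([[.012,.035],[.012,-.035],[-.012,-.035],[-.012,.035]]),rb))
# knob bar top pixel region
print(ray(270+585/6,145+190/6,.109))
E
```

```text
[ 0.55111569 -0.15310242  0.23723434] [-0.0014 -0.0022  0.0011  0.0004  0.0027  0.0022 -0.0024 -0.0004]
knob [ 0.57814246 -0.26488146] face [ 0.555816   -0.17254225]
holes mid [0.64483289 0.13487191] dir 1.3925227936879605 0.09933144309908586
rib (array([ 0.64452812,  0.13508215, -0.15479527]), array([ 0.00149977,  0.00157012, -0.00130046,  0.00026104,  0.00052384,
       -0.0011462 , -0.00072315, -0.00068496]))
[ 0.57422934 -0.26144946  0.109     ]
```

```bash
python3 -c "
from h import *
togo([.578,-.265,.22],3.379)"; python3 -m creep '[[[0,0,0,0,0,-0.8,1],[0,0,0,0,0,-0.8,1],[0,0,0,0,0,-0.8,1],[0,0,0,0,0,-0.8,1],[0,0,0,0,0,-0.8,1],[0,0,0,0,0,-0.8,1],[0,0,0,0,0,-0.8,1],[0,0,0,0,0,-0.6,1]]]'; python3 -c "
from h import *
togo([.578,-.265,.22],3.379);print(observe()['joints'])"
```

```text
t: 0.77
tool_pos: [0.1624, 0.6035, 0.4043]
orientation: [-3.141, -0.0, -2.905]
ft_force: [0.2, -0.2, 0.2]
width: 1.001
grip_force: 0.0Traceback (most recent call last):
  File "<string>", line 3, in <module>
    togo([.578,-.265,.22],3.379)
    ~~~~^^^^^^^^^^^^^^^^^^^^^^^^
  File "h.py", line 18, in togo
    print('t',s['t'],'grasp',g.round(4),'rpy',s['orientation'].round(4),'F',s['ft_force'].round(1),'w',s['width'].round(3))
                                                                                                       ^^^^^^^^^^^^^^^^
AttributeError: 'float' object has no attribute 'round'
Traceback (most recent call last):
  File "h.py", line 18, in togo
    print('t',s['t'],'grasp',g.round(4),'rpy',s['orientation'].round(4),'F',s['ft_force'].round(1),'w',s['width'].round(3))
                                                                                                       ^^^^^^^^^^^^^^^^
AttributeError: 'float' object has no attribute 'round'
```

```bash
sed -i "s/s\['width'\].round(3)/round(s['width'],3),'grip',s['grip_force'],'j',s['joints'].round(2)/" h.py; python3 -c "
from h import *
togo([.578,-.265,.22],3.379)"
```

```text
t 0.7667 grasp [0.1623 0.6033 0.2493] rpy [-3.1408e+00 -3.0000e-04 -2.9049e+00] F [ 0.2 -0.2  0.2] w 1.001 grip 0.0 j [-1.28  0.42 -0.11  1.61  0.05  1.11  0.41]
shift tool-frame [ -8.02 -37.66   1.2 ] in goal frame [ -7.99 -37.67   1.17] turn [-0.01 -0.   -0.01]
```

```bash
python3 -m creep '[[[-0.2,-1,0,0,0,0,1],[-0.2,-1,0,0,0,0,1],[-0.2,-1,0,0,0,0,1],[-0.2,-1,0,0,0,0,1],[-0.2,-1,0,0,0,0,1],[-0.2,-1,0,0,0,0,1],[-0.2,-1,0,0,0,0,1],[-0.2,-1,0,0,0,0,1]]]' >/dev/null
python3 -m creep '[[[-0.2,-1,0,0,0,0,1],[-0.2,-1,0,0,0,0,1],[-0.2,-1,0,0,0,0,1],[-0.2,-1,0,0,0,0,1],[-0.2,-1,0,0,0,0,1],[-0.2,-1,0,0,0,0,1],[-0.2,-1,0,0,0,0,1],[-0.2,-1,0,0,0,0,1]]]' >/dev/null
python3 -m creep '[[[-0.2,-1,0,0,0,0,1],[-0.2,-1,0,0,0,0,1],[-0.2,-1,0,0,0,0,1],[-0.2,-1,0,0,0,0,1],[-0.2,-1,0,0,0,0,1],[-0.2,-1,0,0,0,0,1],[-0.2,-1,0,0,0,0,1],[-0.2,-1,0,0,0,0,1]]]' ;python3 -c "
from h import *
togo([.578,-.265,.22],3.379)"
```

```text
t: 2.77
tool_pos: [0.418, 0.0462, 0.4047]
orientation: [-3.142, -0.0, -2.908]
ft_force: [0.7, 0.5, -0.2]
width: 1.003
grip_force: 0.0
t 2.7667 grasp [0.418  0.0462 0.2497] rpy [-3.1416 -0.     -2.9084] F [ 0.7  0.5 -0.2] w 1.003 grip 0.0 j [-0.56  0.04  0.39  2.1  -0.02  1.01  1.64]
shift tool-frame [ -3.35 -13.59   1.19] in goal frame [ -3.29 -13.61   1.19] turn [-0.   -0.   -0.05]
```

```bash
python3 -m creep '[[[-0.25,-1,0,0,0,0,1],[-0.25,-1,0,0,0,0,1],[-0.25,-1,0,0,0,0,1],[-0.25,-1,0,0,0,0,1],[-0.25,-1,0,0,0,0,1],[-0.25,-1,0,0,0,0,1],[-0.25,-1,0,0,0,0,1],[-0.25,-1,0,0,0,0,1]]]' >/dev/null
python3 -m creep '[[[-0.25,-1,0,0,0,0,1],[-0.25,-1,0,0,0,0,1],[-0.25,-1,0,0,0,0,1],[-0.25,-1,0,0,0,0,1],[-0.25,-1,0,0,0,0,1],[-0.05,-0.6,0,0,0,0,1],[0,0,0,0,0,0,1]]]' ;python3 -c "
from h import *
import cv2
togo([.578,-.265,.22],3.379)
s=observe();r=read_camera('wrist');cv2.imwrite('pics/w1.png',r['color'])
np.savez('w1.npz',K=r['intrinsics'],T=r['tool_from_camera'],p=s['tool_pos'],o=s['orientation'])
print(r['tool_from_camera'])"
```

```text
t: 4.02
tool_pos: [0.5766, -0.2672, 0.4041]
orientation: [-3.14, -0.002, -2.911]
ft_force: [-0.7, -0.9, -0.2]
width: 1.003
grip_force: 0.0
t 4.0167 grasp [ 0.5764 -0.2675  0.2491] rpy [-3.1403e+00 -1.5000e-03 -2.9115e+00] F [-0.7 -0.9 -0.2] w 1.003 grip 0.0 j [-0.02  0.48  0.56  1.6  -0.27  1.13  2.41]
shift tool-frame [-0.09  0.08  1.16] in goal frame [-0.08  0.07  1.16] turn [-0.02 -0.02 -0.09]
[[-5.06426258e-04 -9.46868510e-01 -3.21620534e-01  8.22733355e-02]
 [ 9.99999839e-01 -5.61461674e-04  7.83662711e-05  3.93015758e-04]
 [-2.54780158e-04 -3.21620443e-01  9.46868642e-01  2.97411465e-02]
 [ 0.00000000e+00  0.00000000e+00  0.00000000e+00  1.00000000e+00]]
```

View pics/w1.png

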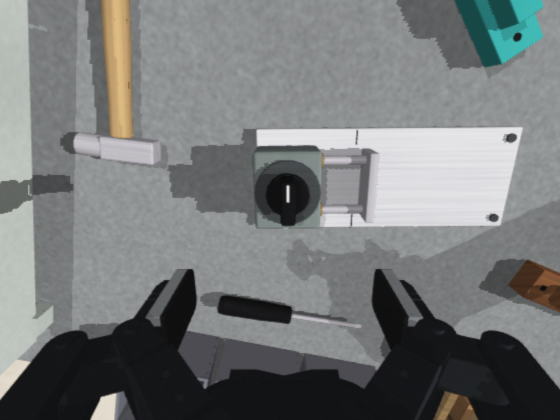

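The wrist view shows the fixture corners at (257,130), (522,128), (500,226) and (257,228), and the knob's white mark centred at (288,193). The disc spans about x 255–321.

```bash
cat >> h.py <<'E'
def wray(f,u,v,z):
    d=np.load(f);R=Ro.from_euler('xyz',d['o']).as_matrix();C=R@d['T'][:3,:3];c=d['p']+R@d['T'][:3,3]
    q=C@np.linalg.solve(d['K'],[u,v,1]);return c+q*(z-c[2])/q[2]
E
python3 - <<'E'
from h import *
P=np.array([wray('w1.npz',u,v,.015)[:2] for u,v in [(522,128),(500,226),(257,228),(257,130)]])
print(P)
P2=P[:2]
for L,Q in ((np.array([[-.06,.15],[.06,.15],[.06,-.15],[-.06,-.15]]),P),):
    q,r=fit(L,Q);print(q,r.round(4))
a=q[2];print('knob',q[:2]+.115*np.array([np.sin(a),-np.cos(a)]))
print(wray('w1.npz',288,193,.109),wray('w1.npz',288,193,.079))
E
python3 -c "
import cv2
a=cv2.imread('pics/w1.png');cv2.imwrite('pics/w1c.png',cv2.resize(a[115:240,240:390],None,fx=5,fy=4.8 and 5,interpolation=2)[:600])"
```

```text
[[ 0.46085091 -0.01938401]
 [ 0.5759065   0.00929232]
 [ 0.64762453 -0.28512314]
 [ 0.53083005 -0.30903761]]
[ 0.553803   -0.15106311  0.23596308] [ 0.0005 -0.0001 -0.0012  0.0005  0.0004 -0.0022  0.0003  0.0019]
knob [ 0.58068764 -0.26287642]
[ 0.56890685 -0.26517351  0.109     ] [ 0.57710426 -0.26285684  0.079     ]
```

View pics/w1c.png

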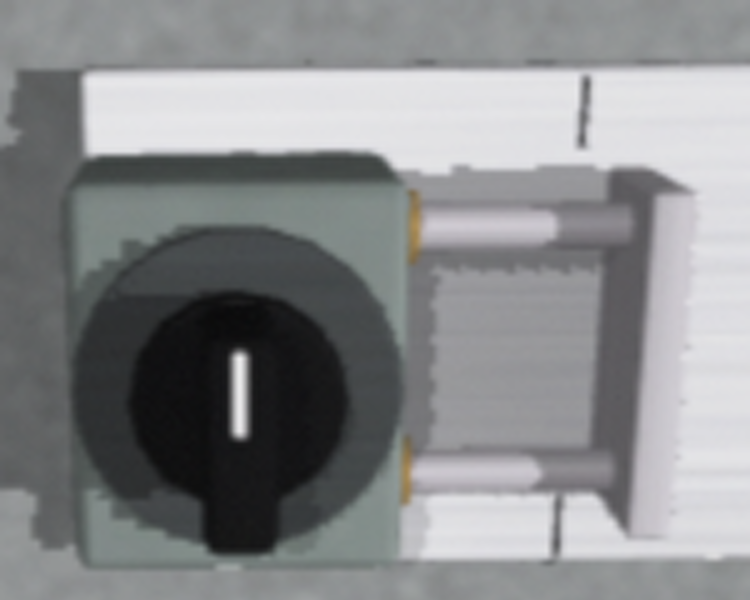

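The disc centre is at full-image (288,194), which agrees with the other estimates. I'll take the knob as (0.578,-0.2635), then descend and grip.

```bash
python3 -c "
from h import *
togo([.578,-.2635,.102],3.378)"; python3 -m creep '[[[-0.1,-0.1,0.8,0,0,-0.08,1],[0,0,0.9,0,0,0,0.6],[0,0,0.9,0,0,0,0.2],[0,0,0.9,0,0,0,0.2],[0,0,0.9,0,0,0,0.2],[0,0,0.8,0,0,0,0.2],[0,0,0.6,0,0,0,0.2],[0,0,0,0,0,0,0.2]]]' 50;python3 -c "
from h import *
togo([.578,-.2635,.102],3.378)"
```

```text
t 4.0667 grasp [ 0.5762 -0.2657  0.2491] rpy [-3.1412e+00 -1.3000e-03 -2.9105e+00] F [ 0.   1.4 -0.8] w 1.003 grip 0.0 j [-0.02  0.48  0.55  1.6  -0.27  1.13  2.4 ]
shift tool-frame [-0.1   0.07  5.88] in goal frame [-0.08  0.07  5.88] turn [-0.   -0.02 -0.07]
t: 4.73
tool_pos: [0.5788, -0.2645, 0.2568]
orientation: [3.139, -0.004, -2.901]
ft_force: [-0.4, -0.3, -0.5]
width: 0.598
grip_force: 0.0
t 4.7333 grasp [ 0.5782 -0.2642  0.1018] rpy [ 3.1387 -0.0036 -2.901 ] F [-0.4 -0.3 -0.5] w 0.598 grip 0.0 j [ 0.04  0.65  0.48  1.71 -0.37  0.88  2.48]
shift tool-frame [ 0.    0.03 -0.01] in goal frame [ 0.02  0.05 -0.01] turn [ 0.04 -0.05  0.05]
```

```bash
python3 -m creep '[[[0,0,0,0,0,0,-1],[0,0,0,0,0,0,-1],[0,0,0,0,0,0,-1],[0,0,0,0,0,0,-1],[0,0,0,0,0,0,-1],[0,0,0,0,0,0,-1],[0,0,0,0,0,0,-1]]]' 50;python3 -m creep '[[[0,0,0,0,0,0.8,-1],[0,0,0,0,0,0.8,-1],[0,0,0,0,0,0.8,-1],[0,0,0,0,0,0.8,-1],[0,0,0,0,0,0.8,-1],[0,0,0,0,0,0.8,-1],[0,0,0,0,0,0.8,-1],[0,0,0,0,0,0.8,-1]]]'; python3 -c "
from h import *
togo([.578,-.2635,.102],3.378);print(observe()['wrist_torque'])"
```

```text
t: 5.32
tool_pos: [0.5798, -0.2645, 0.2613]
orientation: [3.139, 0.001, -2.901]
ft_force: [-9.4, 15.1, 18.1]
width: 0.152
grip_force: 50.0
t: 5.98
tool_pos: [0.5797, -0.2646, 0.2613]
orientation: [3.138, -0.001, 2.868]
ft_force: [-11.3, 14.2, 19.3]
width: 0.151
grip_force: 50.0
t 5.9833 grasp [ 0.5798 -0.2641  0.1064] rpy [ 3.1384e+00 -8.0000e-04  2.8676e+00] F [-11.3  14.2  19.3] w 0.151 grip 49.994215965270996 j [-0.05  0.68  0.6   1.71 -0.47  0.91  2.05]
shift tool-frame [0.07 0.   0.17] in goal frame [0.06 0.06 0.17] turn [ 0.04  0.   -6.38]
[3.03611226 2.45891085 0.01811685]
```

```bash
python3 -m creep '[[[0,0,-0.1,0,0,0.8,-1],[0,0,-0.1,0,0,0.8,-1],[0,0,0,0,0,0.8,-1],[0,0,0,0,0,0.8,-1],[0,0,0,0,0,0.8,-1],[0,0,0,0,0,0.8,-1],[0,0,0,0,0,0.7,-1],[0,0,0,0,0,0,-1]]]'; python3 -c "
from h import *
togo([.578,-.2635,.102],3.378);print(observe()['wrist_torque'])"
```

```text
t: 6.65
tool_pos: [0.5795, -0.264, 0.2628]
orientation: [3.141, -0.004, 2.427]
ft_force: [5.1, 3.1, -34.1]
width: 0.148
grip_force: 53.1
t 6.65 grasp [ 0.5791 -0.2635  0.1078] rpy [ 3.1412 -0.0041  2.4265] F [  5.1   3.1 -34.1] w 0.148 grip 53.06463003158569 j [-0.12  0.71  0.71  1.71 -0.56  0.94  1.67]
shift tool-frame [ 0.03 -0.03  0.23] in goal frame [0.05 0.03 0.23] turn [  0.03  -0.05 -11.89]
[ 0.79809013 -1.21707261 -0.39373648]
```

```bash
python3 -m creep '[[[0,0,0.15,0,0,0.3,-1],[0,0,0,0,0,0.3,0.2],[0,0,0,0,0,0,0.4],[0,0,0,0,0,0,0.6],[0,0,0,0,0,0,0.6],[0,0,0,0,0,0,0.6]]]'; python3 -m creep '[[[0,0,-0.5,0,0,0,0.6],[0,0,-1,0,0,0,0.6],[0,0,-1,0,0,0,0.6],[0,0,-1,0,0,0,0.6],[0,0,-1,0,0,0,0.6],[0,0,-1,0,0,0,0.6],[0,0,-0.5,0,0,0,1],[0,0,0,0,0,0,1]]]'; python3 -c "
from h import *
import cv2
togo([.6445,.135,.2],1.40)
s=observe();r=read_camera('wrist');cv2.imwrite('pics/w2.png',r['color'])"
```

```text
t: 7.15
tool_pos: [0.5797, -0.2661, 0.2613]
orientation: [3.141, 0.0, 2.382]
ft_force: [-0.1, 0.3, -0.3]
width: 0.8
grip_force: 0.0
t: 7.82
tool_pos: [0.5797, -0.2666, 0.4145]
orientation: [3.14, 0.004, 2.381]
ft_force: [0.5, -1.0, -0.3]
width: 1.0
grip_force: 0.0
t 7.8167 grasp [ 0.5803 -0.2668  0.2595] rpy [3.1397 0.0039 2.3812] F [ 0.5 -1.  -0.3] w 1.0 grip 0.0 j [-0.2   0.55  0.84  1.59 -0.43  1.19  1.54]
shift tool-frame [ 9.23 13.41  2.37] in goal frame [16.27 -0.18  2.38] turn [ 0.05  0.03 12.26]
```

View pics/w2.png

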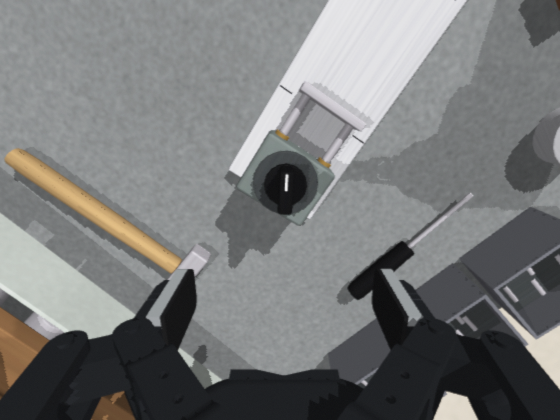

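The knob bar now lies about 60° clockwise of its start, so it is locked and released. Next is the cleat: turn, then travel.

```bash
python3 -m creep '[[[0,0,0,0,0,0.9,1],[0,0,0,0,0,0.9,1],[0,0,0,0,0,0.9,1],[0,0,0,0,0,0.9,1],[0,0,0,0,0,0.9,1],[0,0,0,0,0,0.9,1],[0,0,0,0,0,0.9,1],[0,0,0,0,0,0.9,1]]]' >/dev/null; python3 -m creep '[[[0,0,0,0,0,0.9,1],[0,0,0,0,0,0.9,1],[0,0,0,0,0,0.9,1],[0,0,0,0,0,0.9,1],[0,0,0,0,0,0.9,1],[0,0,0,0,0,0.5,1],[0,0,0,0,0,0,1]]]' >/dev/null; python3 -m creep '[[[0.9,0,0,0,0,0,1],[1,0,0,0,0,0,1],[1,0,0,0,0,0,1],[1,0,0,0,0,0,1],[1,0,0,0,0,0,1],[1,0,0,0,0,0,1],[1,0,0,0,0,0,1],[0.6,0,0,0,0,0,1]]]'; python3 -c "
from h import *
import cv2
togo([.6445,.135,.062],1.403)
r=read_camera('wrist')
s=observe();r=read_camera('wrist');cv2.imwrite('pics/w3.png',r['color'])
np.savez('w3.npz',K=r['intrinsics'],T=r['tool_from_camera'],p=s['tool_pos'],o=s['orientation'])"
```

```text
t: 9.78
tool_pos: [0.6109, -0.0783, 0.4102]
orientation: [-3.14, -0.0, 1.409]
ft_force: [0.1, 0.4, 0.3]
width: 1.005
grip_force: 0.0
t 9.7833 grasp [ 0.6108 -0.0782  0.2552] rpy [-3.1405e+00 -4.0000e-04  1.4092e+00] F [0.1 0.4 0.3] w 1.005 grip 0.0 j [-0.66  0.63  1.1   1.66 -0.59  1.23  0.4 ]
shift tool-frame [ 8.63 -0.03  7.73] in goal frame [ 8.64 -0.1   7.73] turn [-0.01 -0.    0.08]
```

View pics/w3.png

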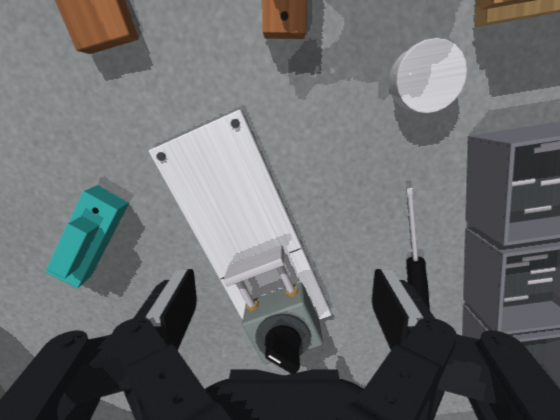

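The view shows bed corners at (240,110), (150,151) and (331,318). The cleat's near hole is at (284,16), so it sits centred ahead along the tool's x.

```bash
python3 - <<'E'
from h import *
P=np.array([wray('w3.npz',u,v,.015)[:2] for u,v in [(240,110),(150,151),(331,318)]])
print(P);q,r=fit(np.array([[.06,.15],[-.06,.15],[.06,-.15]]),P);print(q,r.round(4))
print(wray('w3.npz',284,16,.03))
E
python3 -m creep '[[[1,0,0,0,0,0.08,1],[1,0,0,0,0,0,1],[1,0,0,0,0,0,1],[1,0,0.3,0,0,0,1],[1,0,0.7,0,0,0,1],[1,0,0.7,0,0,0,1],[1,0,0.7,0,0,0,1],[1,0,0.7,0,0,0,1]]]'>/dev/null;  python3 -m creep '[[[0.6,0,0.5,0,0,0,1],[0,0,0.5,0,0,0,1],[0,0,0,0,0,0,0.6],[0,0,0,0,0,0,0.3],[0,0,0,0,0,0,0.3]]]'; python3 -c "
from h import *
togo([.6445,.135,.062],1.403)"
```

```text
[[ 0.57503358  0.00711645]
 [ 0.46163636 -0.02095776]
 [ 0.64481638 -0.28777374]]
[ 0.55228514 -0.15376044  0.22744801] [-0.0019  0.0012  0.0016  0.0002  0.0003 -0.0014]
[0.63793647 0.08674655 0.03      ]
t: 10.97
tool_pos: [0.6474, 0.1289, 0.3095]
orientation: [3.14, 0.0, 1.397]
ft_force: [0.6, -0.5, 0.8]
width: 0.653
grip_force: 0.0
t 10.9667 grasp [0.6475 0.1288 0.1545] rpy [3.1405e+00 4.0000e-04 1.3969e+00] F [ 0.6 -0.5  0.8] w 0.653 grip 0.0 j [-0.88  0.81  0.99  1.62 -0.73  1.12  0.13]
shift tool-frame [ 0.23 -0.17  3.7 ] in goal frame [ 0.22 -0.15  3.7 ] turn [ 0.01  0.   -0.08]
```

```bash
python3 -m creep '[[[0.2,-0.15,0.7,0,0,0,0.3],[0,0,0.7,0,0,0,0.3],[0,0,0.7,0,0,0,0.3],[0,0,0.7,0,0,0,0.3],[0,0,0.6,0,0,0,0.3],[0,0,0.3,0,0,0,0.3],[0,0,0,0,0,0,0.3]]]'; python3 -m creep '[[[0,0,0,0,0,0,-1],[0,0,0,0,0,0,-1],[0,0,0,0,0,0,-1],[0,0,0,0,0,0,-1],[0,0,0,0,0,0,-1],[0,0,0,0,0,0,-1],[0,0,0,0,0,0,-1],[0,0,0,0,0,0,-1]]]' 80; python3 -c "
from h import *
togo([.6445,.135,.062],1.403)"
```

```text
t: 11.55
tool_pos: [0.6441, 0.1359, 0.2146]
orientation: [-3.14, 0.001, 1.398]
ft_force: [-0.6, -0.4, -0.4]
width: 0.653
grip_force: 0.0
t: 12.22
tool_pos: [0.6447, 0.1362, 0.2172]
orientation: [3.14, -0.001, 1.399]
ft_force: [0.4, -1.2, 5.4]
width: 0.256
grip_force: 78.3
t 12.2167 grasp [0.645  0.1362 0.0622] rpy [ 3.1399e+00 -5.0000e-04  1.3989e+00] F [ 0.4 -1.2  5.4] w 0.256 grip 78.32797765731812 j [-0.84  0.91  0.9   1.67 -0.83  0.99  0.18]
shift tool-frame [-0.05 -0.01  0.01] in goal frame [-0.05 -0.    0.01] turn [ 0.02 -0.01 -0.05]
```

Gripped (80 N, opening 0.256, about the 24 mm rib). I'll lift, turn square to the fixture and go above the free bed.

```bash
python3 -m creep '[[[0,0,-0.6,0,0,0,-1],[0,0,-0.8,0,0,0,-1],[0,0,-0.8,0,0,-0.6,-1],[0,0,-0.4,0,0,-0.9,-1],[0,0,0,0,0,-0.9,-1],[0,0,0,0,0,-0.9,-1],[0,0,0,0,0,-0.9,-1],[0,0,0,0,0,-0.9,-1]]]' ; python3 -c "
from h import *
togo([.5373,-.0894,.12],1.805);print(observe()['wrist_torque'])"
```

```text
t: 12.88
tool_pos: [0.6443, 0.1362, 0.2824]
orientation: [3.141, 0.0, 1.81]
ft_force: [-0.1, 0.8, -2.3]
width: 0.252
grip_force: 79.3
t 12.8833 grasp [0.6445 0.1363 0.1274] rpy [3.1407e+00 1.0000e-04 1.8104e+00] F [-0.1  0.8 -2.3] w 0.252 grip 79.29976380664812 j [-0.83  0.79  0.88  1.64 -0.68  1.05  0.5 ]
shift tool-frame [-7.75 -6.31  0.29] in goal frame [-7.79 -6.26  0.3 ] turn [0.01 0.   0.07]
[-0.01004386 -0.00194052  0.04790786]
```

```bash
python3 -m creep '[[[-0.6,-0.5,0,0,0,0.07,-1],[-1,-0.8,0,0,0,0,-1],[-1,-0.8,0,0,0,0,-1],[-1,-0.8,0,0,0,0,-1],[-1,-0.8,0,0,0,0,-1],[-1,-0.8,0,0,0,0,-1],[-1,-0.8,0,0,0,0,-1],[-0.8,-0.7,0,0,0,0,-1]]]' >/dev/null; python3 -m creep '[[[-0.35,-0.25,0,0,0,0,-1],[0,0,0,0,0,0,-1],[0,0,0,0,0,0,-1]]]'; python3 -c "
from h import *
import cv2
togo([.5373,-.0894,.077],1.805)
r=read_camera('wrist')
s=observe();r=read_camera('wrist');cv2.imwrite('pics/w4.png',r['color'])
np.savez('w4.npz',K=r['intrinsics'],T=r['tool_from_camera'],p=s['tool_pos'],o=s['orientation'])"
```

```text
t: 13.8
tool_pos: [0.5367, -0.0882, 0.2818]
orientation: [3.14, -0.0, 1.8]
ft_force: [-0.3, 0.4, -2.8]
width: 0.254
grip_force: 79.3
t 13.8 grasp [ 0.5369 -0.0881  0.1268] rpy [ 3.1405e+00 -4.0000e-04  1.8004e+00] F [-0.3  0.4 -2.8] w 0.254 grip 79.31807881486748 j [-0.6   0.62  0.93  1.94 -0.63  0.91  0.89]
shift tool-frame [-0.06  0.    1.99] in goal frame [-0.05  0.01  1.99] turn [ 0.01 -0.   -0.06]
```

View pics/w4.png

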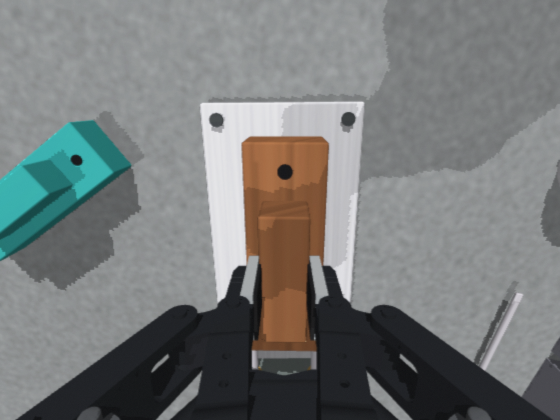

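The view shows the cleat square over the bed: cleat hole at (285,171), bed holes at (216,120) and (348,118.5). I'll check the lateral offset.

```bash
python3 - <<'E'
from h import *
d=np.load('w4.npz');R=Ro.from_euler('xyz',d['o'])
f=lambda u,v,z:R.inv().apply(wray('w4.npz',u,v,z)-d['p'])*1000
a,b=f(216,120,.015),f(348,118.5,.015);print('bed holes',a.round(1),b.round(1),'mid',(a+b)/2, 'ang',np.arctan2(b[0]-a[0],b[1]-a[1]))
print('corner mid',(f(202,104,.015)+f(362,101,.015))/2,np.arctan2(*(f(362,101,.015)-f(202,104,.015))[:2]))
print('cleat hole',f(285,171,.095),'end',f(285,137,.095))
E
```

```text
bed holes [ 71.5 -49.3 266.5] [ 72.5  47.7 266.6] mid [ 72.01340049  -0.78793624 266.58167378] ang 0.010374266319020203
corner mid [ 83.66046204  -0.80442697 266.58669338] 0.0172376061326036
cleat hole [ 50.23868283   1.14618403 186.57390289] end [ 67.32339144   1.13365871 186.5812761 ]
```

```bash
python3 -m creep '[[[0,-0.06,0.6,0,0,-0.15,-1],[0,0,0.6,0,0,0,-1],[0,0,0.4,0,0,0,-1],[0,0,0.2,0,0,0,-1],[0,0,0.1,0,0,0,-1],[0,0,0,0,0,0,-1],[0,0,0,0,0,0,-1]]]'; python3 -m creep '[[[0,0,0.06,0,0,0,-1],[0,0,0,0,0,0,-1]]]'; python3 -m creep '[[[0,0,0.06,0,0,0,-1],[0,0,0,0,0,0,-1]]]'; python3 -c "
from h import *
togo([.5373,-.0894,.077],1.811);print(observe()['wrist_torque'])"
```

```text
t: 14.48
tool_pos: [0.5353, -0.0885, 0.2337]
orientation: [3.141, 0.0, 1.813]
ft_force: [0.2, 0.4, -1.6]
width: 0.253
grip_force: 79.3
t: 14.65
tool_pos: [0.5353, -0.0885, 0.2323]
orientation: [3.141, 0.0, 1.813]
ft_force: [-0.6, 0.1, -2.0]
width: 0.258
grip_force: 79.3
t: 14.82
tool_pos: [0.5358, -0.0885, 0.2314]
orientation: [3.139, 0.0, 1.813]
ft_force: [-0.7, 1.7, 11.7]
width: 0.256
grip_force: 82.1
t 14.8167 grasp [ 0.5361 -0.0884  0.0764] rpy [3.1394e+00 2.0000e-04 1.8133e+00] F [-0.7  1.7 11.7] w 0.256 grip 82.13232636451721 j [-0.54  0.68  0.85  1.97 -0.71  0.82  0.96]
shift tool-frame [-0.05  0.04 -0.02] in goal frame [-0.05  0.05 -0.02] turn [0.03 0.   0.03]
[ 0.4710527  -0.03079902  0.09919136]
```

```bash
python3 -m creep '[[[0,0,-0.05,0,0,0,-1],[-0.2,0,0,0,0,0,-1],[-0.2,0,0,0,0,0,-1],[-0.2,0,0,0,0,0,-1],[0,0,0,0,0,0,-1],[0,0,0,0,0,0,-1]]]'; python3 -m creep '[[[-0.2,0,0,0,0,0,-1],[-0.2,0,0,0,0,0,-1],[-0.2,0,0,0,0,0,-1],[-0.2,0,0,0,0,0,-1],[0,0,0,0,0,0,-1],[0,0,0,0,0,0,-1]]]'; python3 -c "
from h import *
togo([.5373,-.0894,.077],1.811);s=observe();print(Ro.from_euler('xyz',s['orientation']).inv().apply(s['ft_force']),s['wrist_torque'])"
```

```text
t: 15.32
tool_pos: [0.5386, -0.1036, 0.2316]
orientation: [-3.141, 0.0, 1.812]
ft_force: [-0.3, 0.0, -2.6]
width: 0.257
grip_force: 80.3
t: 15.82
tool_pos: [0.5436, -0.1219, 0.2316]
orientation: [-3.141, -0.002, 1.814]
ft_force: [-1.9, 9.0, 3.8]
width: 0.248
grip_force: 81.0
t 15.8167 grasp [ 0.5435 -0.1216  0.0766] rpy [-3.1414e+00 -2.1000e-03  1.8139e+00] F [-1.9  9.   3.8] w 0.248 grip 81.00855946540833 j [-0.47  0.7   0.85  1.93 -0.71  0.84  1.01]
shift tool-frame [ 1.31  0.07 -0.01] in goal frame [ 1.32  0.06 -0.02] turn [-0.   -0.03  0.04]
[ 9.1562006   0.35722655 -3.76560738] [ 1.75698695  0.46234459 -0.04978696]
```

```bash
python3 -m creep '[[[-0.13,0,0,0,0,0,-1],[-0.13,0,0,0,0,0,-1],[0,0,0,0,0,0,-1],[0,0,0,0,0,0,-1],[0,0,0,0,0,0,-1],[0,0,0,0,0,0,-1],[0,0,0,0,0,0,-1],[0,0,0,0,0,0,-1]]]'; python3 -c "
from h import *
import cv2
togo([.5373,-.0894,.077],1.811);s=observe();print(Ro.from_euler('xyz',s['orientation']).inv().apply(s['ft_force']),s['wrist_torque'])
a=read_camera('top')['color'];b=read_camera('side')['color']
cv2.imwrite('pics/end.png',np.hstack([cv2.resize(a[135:235,270:390],None,fx=4,fy=4,interpolation=2)[:400,:400],cv2.resize(b[210:310,260:360],None,fx=4,fy=4,interpolation=2)]))"
```

```text
t: 16.48
tool_pos: [0.545, -0.1276, 0.2316]
orientation: [-3.141, -0.003, 1.814]
ft_force: [-4.4, 13.3, 7.1]
width: 0.255
grip_force: 81.4
t 16.4833 grasp [ 0.5448 -0.1271  0.0766] rpy [-3.141  -0.0032  1.8145] F [-4.4 13.3  7.1] w 0.255 grip 81.40227198600769 j [-0.45  0.7   0.84  1.92 -0.71  0.84  1.02]
shift tool-frame [ 1.54  0.07 -0.01] in goal frame [ 1.56  0.06 -0.02] turn [-0.01 -0.04  0.04]
[13.99957132 -1.05285677 -7.04036955] [ 2.69473811  0.97917442 -0.09319007]
```

View pics/end.png

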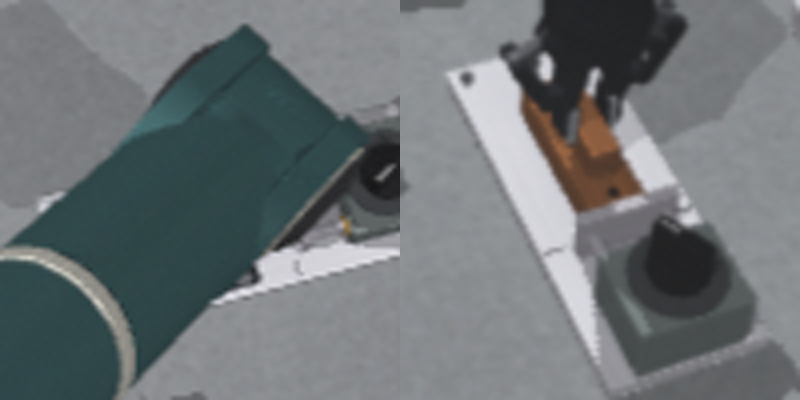

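The side view (right half) shows the cleat square on the plate, with the plate's face on the line joining the scribed marks at (555,250) and (685,205), and the knob turned. I measure 14 N of push, some of it bed friction, so about 12 N reaches the plate. I'll hold a moment longer and hand in.

```bash
python3 -m creep '[[[0,0,0,0,0,0,-1],[0,0,0,0,0,0,-1],[0,0,0,0,0,0,-1],[0,0,0,0,0,0,-1],[0,0,0,0,0,0,-1],[0,0,0,0,0,0,-1]]]' && python3 -c "
from bench import *
print(close_job())"
```

```text
t: 17.08
tool_pos: [0.545, -0.1276, 0.2316]
orientation: [-3.141, -0.003, 1.814]
ft_force: [-6.0, 13.4, 6.6]
width: 0.253
grip_force: 81.4
the job is handed in; nothing more can be done
None
```

I handed the job in at about 17 s with the knob locked and released and the cleat still held flat and square against the stop plate, pressing with an estimated 12 N and the plate at the scribed lines; no verdict was returned.

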